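# Stack the washed mixing cups on their drip trays by colour

### The job

Clear the washed mixing cups (the four empty ones standing mouth-down) off the cutting mat: stack the blue cups on the blue drip tray and the orange cups on the orange one, still mouth-down, with the large cup standing flat in the middle of its tray and the small cup of the same colour centred on top of it. Leave the blue cup that is still in use (mouth-up, with the stir stick), the tape roll and the pigment jar where they are.

Things in the scene. Friction and masses are not known exactly. Their poses are not given: they have to be found in the camera images.
- blue_large_mid (a point): Centre (half-way up) of the LARGE blue plastic mixing cup (silicone work), empty, about 60 g, standing mouth-down: open rim below, flat closed base on top. Height 84 mm; outside diameter 58 mm at the base (top), widening evenly to 72 mm at the rim (75 mm over the thin rolled lip at the very bottom). z points up from rim to base, so the base is 42 mm above this point. Round: its yaw means nothing.
- blue_small_mid (a point): Centre (half-way up) of the SMALL blue plastic mixing cup (silicone work), empty, about 35 g, standing mouth-down. Height 62 mm; outside diameter 42 mm at the base (top), widening evenly to 52 mm at the rim (55 mm over the lip). z points up from rim to base; the base is 31 mm above this point. Its rim fits wholly on the 58 mm flat base of a large cup.
- blue_tray_in (a point): The blue round drip tray, 120 mm across, fixed to the bench: centre of its flat ribbed floor (4 mm above the cutting mat; inside diameter of the floor 108 mm). Its rim stands 6 mm above the floor. z points up.
- orange_large_mid (a point): Centre (half-way up) of the LARGE orange plastic mixing cup (urethane work), empty, about 60 g, standing mouth-down: open rim below, flat closed base on top. Height 84 mm; outside diameter 58 mm at the base (top), widening evenly to 72 mm at the rim (75 mm over the thin rolled lip at the very bottom). z points up from rim to base, so the base is 42 mm above this point. Round: its yaw means nothing.
- orange_small_mid (a point): Centre (half-way up) of the SMALL orange plastic mixing cup (urethane work), empty, about 35 g, standing mouth-down. Height 62 mm; outside diameter 42 mm at the base (top), widening evenly to 52 mm at the rim (55 mm over the lip). z points up from rim to base; the base is 31 mm above this point. Its rim fits wholly on the 58 mm flat base of a large cup.
- orange_tray_in (a point): The orange round drip tray, 120 mm across, fixed to the bench: centre of its flat ribbed floor (4 mm above the cutting mat; inside diameter of the floor 108 mm). Its rim stands 6 mm above the floor. z points up.
- cup_in_use_mid (a point): Bystander: a large blue mixing cup of the same size (84 mm high) still in use, standing MOUTH-UP, half filled with cured pale silicone, with a wooden stir stick leaning out of it to 115 mm above the mat. Point: its centre, 42 mm above its foot.
- tape_roll: Bystander: a roll of cream masking tape lying flat, 90 mm across, 24 mm high. Origin: centre of its underside.
- pigment_jar: Bystander: a closed pigment jar, white with a green band and a black screw lid, 55 mm across, 58 mm high. Origin: centre of its underside.

How it is judged:
At the end, for the whole second after the job is handed in: Each large cup mouth-down and flat on the floor of its own colour's tray, within 20 mm of the centre; the small cup of that colour mouth-down on its base, within 10 mm of its axis; all within 4.5 degrees of upright, released, at rest; the three bystanders never moved over 15 mm (horizontal distance between blue_large_mid and blue_tray_in below 0.02 m and z of blue_large_mid in the frame of blue_tray_in between 0.037 and 0.047 m and angle between each of blue_large_mid, blue_small_mid, orange_large_mid, orange_small_mid's own z axis and vertical below 0.08 rad and horizontal distance between blue_small_mid and blue_large_mid below 0.01 m and z of blue_small_mid in the frame of blue_large_mid between 0.068 and 0.078 m and linear speed of each of blue_large, blue_small, orange_large, orange_small below 0.02 m/s and horizontal distance between orange_large_mid and orange_tray_in below 0.02 m and z of orange_large_mid in the frame of orange_tray_in between 0.037 and 0.047 m and horizontal distance between orange_small_mid and orange_large_mid below 0.01 m and z of orange_small_mid in the frame of orange_large_mid between 0.068 and 0.078 m); the robot touches nothing.
It fails at once if the cup in use is pushed out of its place (more than 15 mm) (distance of cup_in_use_mid from where it was at the start of the episode above 0.015 m).
It fails at once if the tape roll is pushed out of its place (more than 15 mm) (distance of tape_roll from where it was at the start of the episode above 0.015 m).
It fails at once if the pigment jar is pushed out of its place (more than 15 mm) (distance of pigment_jar from where it was at the start of the episode above 0.015 m).
It also fails if it takes over 109 s, if anything falls off the work surface, if the arm or the gripper's body presses on something with over 40 N, if the wrist force passes 120 N, or if a joint passes its speed limit or range.

### The arm

A 7-joint arm with a two-finger parallel gripper is mounted at the origin on the work surface. World frame = base frame: x ahead of the robot, y to its left, z up, the work surface at z = 0. Lengths are in m, angles in rad, forces in N, time in s.
With the tool pointing down it reaches from about 0.425 to 0.925 m from the base axis. Payload 6.8 kg.
Tool frame: the origin (TCP) lies on the front face of the gripper's body, between the roots of the fingers; the fingertips stand 73 mm ahead of it and the grasp point (between the pads) lies 54 mm ahead of it (env.nose_length is the distance from the TCP to the fingertips, in m); z points along the fingers, y is the direction in which the jaws open and shut (so a half turn about z gives the same grasp; the last joint's range is limited). The gripper opens to 85 mm and grips with 20 to 120 N. Pads are 22 mm wide; open, the fingers measure 114 mm over their backs; the gripper's body (76 mm by 85 mm) begins 54 mm behind the grasp point. The pads swing forward as they close: fully open they stand 13 mm farther back than shut.
Start: joints at [-1.21, 0.477, 0.022, 1.555, -0.011, 1.109, -0.083], TCP at [0.305, 0.602, 0.304] pointing down, gripper open.
Joint ranges: [-2.96, 2.96], [-0.34, 2.1], [-1.41, 1.46], [0.24, 2.44], [-1.37, 4.51], [0.17, 1.92], [-2.96, 2.96]. Speed limits (rad/s): [2.39, 2.39, 3.14, 3.14, 3.14, 3.14, 3.14].

### API

Orientations are given as a unit quaternion [w, x, y, z].
In Python, from cell import env, kin, camera, calibration, job gives the robot as it stands. The module is installed in compiled form; this text tells all that it offers. Calls block until the motion is done:
- env.reach(position, orientation): joint-space move of the TCP to a pose.
- env.movel(position, velocity=0.15, rot=None, stop_force=None): straight line of the TCP; rot=None keeps the orientation; velocity is the mean speed in m/s. With stop_force (N) it stops when the force on the tool has changed by that much, and returns True; else False.
- env.goto_joints(angles): joint-space move.
- env.grip(opening, f_grip=None): finger opening in m; f_grip is the grip in N (None keeps the last); returns when the fingers have stopped.
- env.dwell(seconds).
- kin.inverse_kinematics(position, orientation): joint angles nearest the present ones, or None.
- env.get_state(): the state.
- camera(name): name is "side" or "top" or "wrist"; returns (picture, depth): 384x512x3 uint8, blue, green, red; 384x512 float32, m along the optical axis (not along the pixel's ray), 0 where there is no reading.
- calibration(name): a dict with "fx", "fy", "cx", "cy" (pixels), "k1" (the pictures are not rectified: a ray, as slopes to the right and down, at radius r is drawn at 1 + k1 r^2 times it, then the intrinsics apply), "rvec" (rotation vector, rad) and "tvec" (3), from world to camera coordinates, as OpenCV has them. Camera axes: x right, y down, z forward; pixel columns grow to the right and rows downward; lengths in m; the calibration is good to about 2 mm. A picture is of the moment at which its call begins: read the wrist's pose just before it. calibration takes no time and is no camera call; for the wrist camera it gives the pose at the moment of the call.
A pose or a line that the arm cannot do raises env.PlanningError and nothing moves.
- job.job_done(): hands the job in, once; it reports no verdict.
The state is a dict: "time": time; "qpos": joint angles; "joint_velocities": joint speeds; "joint_torque": joint torques, N m; "tcp_pos": TCP position; "orientation": TCP orientation; "force": force on the tool from outside, world axes, zero at the start; "torque": the same for the moment, N m; "opening": finger opening in m.
Only numpy, scipy, OpenCV 4.12 (cv2) and the standard library are available. Lean on these libraries where they do the work, as an engineer would, in place of code of your own. Each camera call takes 0.05 s, during which the arm holds its last target. There are 200 camera calls.

## Working session

There is one attempt and no reset: what is moved stays moved. The work goes in short steps, each a Python script; the robot and the scene stay as the last script left them, time stands still between calls to the robot, and variables do not carry over. Pictures are saved under pics/ and viewed, about 12 in all and at most 16, crops included, and the job is handed in when it is done.

```bash
mkdir -p pics
python3 - <<'E'
from cell import env,camera,calibration
import cv2,numpy as np
for n in("top","side"):
    p,d=camera(n); cv2.imwrite(f"pics/{n}0.png",p); np.save(f"pics/{n}0.npy",d)
    print(n,calibration(n))
s=env.get_state();print(s["time"],s["tcp_pos"],s["orientation"],s["force"],s["opening"])
E
```

```text
top {'fx': 459.62394904718707, 'fy': 459.62394904718707, 'cx': 256.72007229821185, 'cy': 190.6542149216597, 'k1': -0.023393385345161277, 'rvec': array([ 2.14044498, -2.14568509,  0.14215672]), 'tvec': array([0.01088259, 0.5461389 , 1.06167774])}
side {'fx': 421.2377836921968, 'fy': 421.2377836921968, 'cx': 252.6703312673143, 'cy': 187.06426182612498, 'k1': -0.10915630418799135, 'rvec': array([ 0.12875507, -2.92078032,  1.07011072]), 'tvec': array([0.54406338, 0.07499197, 1.04659683])}
0.1 [0.30476547 0.60181742 0.30302697] [-1.31349906e-04  2.32222771e-01  9.72662277e-01 -8.13331697e-04] [-0.22708648  0.14150706 -0.24706741] 0.08549859074477029
```

View pics/top0.png

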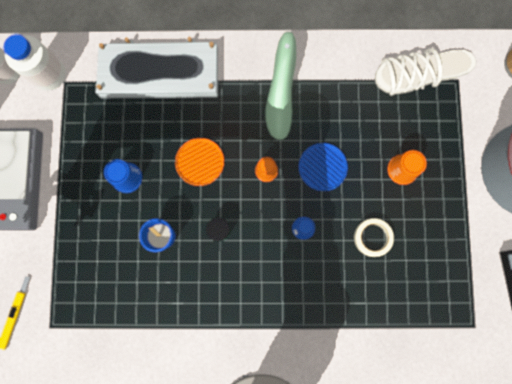

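View pics/side0.png

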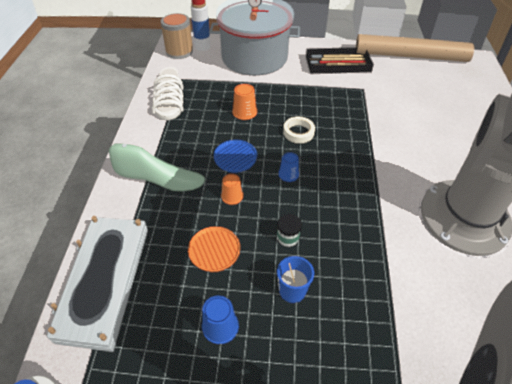

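The top view shows blue large (122,175), orange tray (200,162), orange small (266,169), blue tray (323,167), orange large (407,167), blue small (303,228), cup in use (157,235), jar (219,230) and tape (374,237). The side view agrees. Next I measure positions from colour masks and depth.

```bash
cat > h.py <<'E'
from cell import env,kin,camera,calibration,job
import cv2,numpy as np
def cloud(name,cal,d):
    """world xyz per pixel, from depth along the axis"""
    v,u=np.mgrid[:384,:512]
    K=np.array([[cal["fx"],0,cal["cx"]],[0,cal["fy"],cal["cy"]],[0,0,1]])
    r=cv2.undistortPoints(np.stack([u,v],-1).reshape(-1,1,2).astype(float),K,np.array([cal["k1"],0,0,0])).reshape(384,512,2)
    P=np.dstack([r*d[...,None],d])
    R=cv2.Rodrigues(cal["rvec"])[0]
    return (P-cal["tvec"])@R
def masks(p):
    h,s,v=cv2.split(cv2.cvtColor(p,cv2.COLOR_BGR2HSV))
    return {"blue":(h>100)&(h<128)&(s>130)&(v>35),"orange":(h>3)&(h<20)&(s>150)&(v>60)}
def blobs(p,amin=60):
    for c,m in masks(p).items():
        m=m.astype(np.uint8)
        n,L,st,ce=cv2.connectedComponentsWithStats(m)
        for i in range(1,n):
            if st[i,4]>=amin: yield c,L==i,ce[i]
def circ(xy):
    """enclosing circle of points"""
    c,r=cv2.minEnclosingCircle(xy.astype(np.float32)); return np.array(c),r
E
python3 - <<'E'
from h import *
for n in("top","side"):
    p=cv2.imread(f"pics/{n}0.png");d=np.load(f"pics/{n}0.npy");W=cloud(n,calibration(n),d)
    # mat height
    mat=(p.max(2)<60)&(abs(W[...,0]-.55)<.12)&(abs(W[...,1])<.4)&(d>0)
    print(n,"mat z",np.percentile(W[mat][:,2],[10,50,90]).round(4))
    for c,m,ce in blobs(p):
        m=m&(d>0);Q=W[m]
        if len(Q)<30 or abs(Q[:,0].mean()-.6)>.35: continue
        zt=np.percentile(Q[:,2],95);T=Q[Q[:,2]>zt-.006]
        print(c,ce.round(),len(Q),"ztop %.4f"%zt,"n",len(T),"mean",T.mean(0).round(4),"mid",((T.min(0)+T.max(0))/2).round(4),"ext",np.ptp(T,0).round(3))
    for nm,lo,hi,box in(("jar",.05,.075,(215,215,30,30)),) if n=="top" else ():
        x,y,w,h=205,212,32,35;Q=W[y:y+h,x:x+w].reshape(-1,3);T=Q[Q[:,2]>.045];print("jar",T.mean(0).round(4),np.ptp(T,0).round(3))
        x,y,w,h=345,210,60,55;Q=W[y:y+h,x:x+w].reshape(-1,3);T=Q[(Q[:,2]>.018)&(Q[:,2]<.04)];print("tape",T.mean(0).round(4),np.ptp(T,0).round(3))
E
```

```text
top mat z [0.0002 0.003  0.006 ]
blue [17. 47.] 486 ztop 0.1721 n 403 mean [0.8578 0.5484 0.1695] mid [0.858  0.548  0.1701] ext [0.053 0.053 0.008]
blue [323. 167.] 1919 ztop 0.0128 n 1104 mean [ 0.6114 -0.1544  0.0093] mid [ 0.6102 -0.1528  0.0122] ext [0.119 0.117 0.011]
blue [122. 176.] 1008 ztop 0.0890 n 458 mean [0.5859 0.3338 0.0868] mid [0.586  0.3333 0.0877] ext [0.057 0.055 0.009]
blue [304. 227.] 400 ztop 0.0676 n 247 mean [ 0.4593 -0.1025  0.065 ] mid [ 0.4586 -0.1033  0.0655] ext [0.04  0.04  0.008]
blue [155. 235.] 516 ztop 0.0885 n 183 mean [0.4393 0.2435 0.0865] mid [0.4387 0.2401 0.0872] ext [0.073 0.074 0.009]
orange [199. 161.] 1903 ztop 0.0126 n 1089 mean [0.625  0.1532 0.0092] mid [0.6255 0.1536 0.0125] ext [0.119 0.12  0.012]
orange [407. 167.] 1022 ztop 0.0893 n 479 mean [ 0.6044 -0.352   0.0872] mid [ 0.605  -0.3526  0.0884] ext [0.057 0.06  0.01 ]
orange [266. 169.] 456 ztop 0.0677 n 239 mean [ 0.6024 -0.0129  0.065 ] mid [ 0.6024 -0.0139  0.066 ] ext [0.041 0.04  0.008]
jar [0.4532 0.1    0.0698] [0.092 0.129 1.082]
tape [ 0.4352 -0.2705  0.0264] [0.086 0.09
[... 328 characters left out ...]
 163 mean [ 0.459  -0.1001  0.0635] mid [ 0.4594 -0.1014  0.0637] ext [0.039 0.044 0.008]
blue [295. 278.] 965 ztop 0.0872 n 271 mean [0.4381 0.2379 0.0855] mid [0.4389 0.2401 0.086 ] ext [0.074 0.075 0.01 ]
blue [219. 320.] 1453 ztop 0.0879 n 670 mean [0.585  0.3363 0.0862] mid [0.5848 0.3347 0.086 ] ext [0.056 0.058 0.008]
orange [244. 102.] 688 ztop 0.0876 n 207 mean [ 0.6035 -0.3494  0.0861] mid [ 0.6044 -0.3516  0.0858] ext [0.058 0.059 0.008]
orange [232. 189.] 524 ztop 0.0646 n 187 mean [ 0.6016 -0.0107  0.0631] mid [ 0.6013 -0.011   0.0633] ext [0.041 0.042 0.007]
orange [214. 249.] 1844 ztop 0.0124 n 1085 mean [0.6239 0.1503 0.0087] mid [0.624  0.1524 0.0119] ext [0.119 0.12  0.011]
```

Both views agree to about 3 mm, and the heights match a mat surface at about 2.5 mm. I'll move the large blue cup first.

```bash
cat >> h.py <<'E'
MAT=.0025; UP=.27
def down(phi):
    """tool down, jaws opening along azimuth phi"""
    a=(np.pi/2+phi)/2; return [0,np.cos(a),np.sin(a),0]
def st(t):
    s=env.get_state(); print(t,"t %.1f"%s["time"],"tcp",np.round(s["tcp_pos"],4),"F",np.round(s["force"],1),"open %.4f"%s["opening"])
    return s
def above(x,y,z=UP): env.reach([x,y,z],down(np.arctan2(y,x)))
def pick(x,y,h,close,depth=.03,f=25):
    z=MAT+h+.054-depth
    above(x,y); env.movel([x,y,z+.004],.12); env.movel([x,y,z],.05)
    env.grip(close,f); s=st("gripped")
    env.movel([x,y,UP],.15); st("lifted"); return z
def place(x,y,z,opening):
    """z: TCP height at which the cup should just stand"""
    above(x,y); env.movel([x,y,z+.015],.15)
    hit=env.movel([x,y,z-.004],.03,stop_force=3); s=st("down hit=%s dz=%.4f"%(hit,env.get_state()["tcp_pos"][2]-z))
    env.grip(opening); env.dwell(.2); env.movel([x,y,UP],.15); st("clear")
E
python3 - <<'E'
from h import *
z=pick(.5855,.3345,.084,.04)
p,d=camera("side");cv2.imwrite("pics/s1.png",p)
above(.61,-.1525);st("above tray")
E
```

```text
gripped t 3.6 tcp [0.5857 0.3345 0.1111] F [-1.1 -1.7  5.7] open 0.0635
lifted t 4.8 tcp [0.585  0.3343 0.2688] F [ 0.6 -0.1 -1.1] open 0.0634
above tray t 6.6 tcp [ 0.6107 -0.1503  0.2698] F [-0.4 -0.6 -0.4] open 0.0634
```

View pics/s1.png

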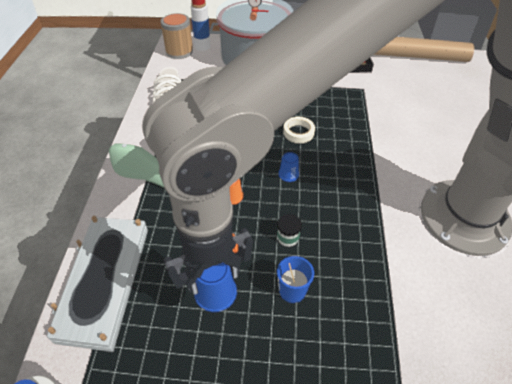

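The side view shows the cup hanging upright in the jaws at about (215,285). The 63.5 mm opening fits the cup's diameter 33 mm below its base. Now I place it and fetch the orange one.

Run:
```python
from h import *
z=MAT+.084+.024+.004
place(.61,-.1525,z,.085)
pick(.6045,-.352,.084,.04)
place(.6248,.1527,z,.085)
above(.602,-.0122,.33); 
for n in("top","side"):
    p,d=camera(n);cv2.imwrite(f"pics/{n}2.png",p);np.save(f"pics/{n}2.npy",d);W=cloud(n,calibration(n),d)
    for c,m,ce in blobs(p):
        Q=W[m&(d>0)]
        if len(Q)<30 or abs(Q[:,0].mean()-.6)>.2: continue
        zt=np.percentile(Q[:,2],95);T=Q[Q[:,2]>zt-.006]
        print(n,c,ce.round(),"ztop %.4f"%zt,len(T),"mid",((T.min(0)+T.max(0))/2).round(4),"ext",np.ptp(T,0).round(3))
```

```text
down hit=True dz=0.0006 t 8.5 tcp [ 0.6101 -0.1525  0.1151] F [-1.6  0.8  6.7] open 0.0635
clear t 10.2 tcp [ 0.6095 -0.1522  0.269 ] F [ 0.   1.1 -0.3] open 0.0847
gripped t 13.1 tcp [ 0.6046 -0.3521  0.1112] F [-1.4  1.2  5.9] open 0.0643
lifted t 14.3 tcp [ 0.6041 -0.3516  0.2688] F [ 0.7  0.5 -1.6] open 0.0643
down hit=True dz=0.0007 t 17.7 tcp [0.6249 0.1528 0.1152] F [-1.7  0.1  6.5] open 0.0642
clear t 19.4 tcp [0.6242 0.1527 0.2689] F [ 0.4 -0.2 -0.3] open 0.0850
top blue [323. 167.] ztop 0.0925 493 mid [ 0.6097 -0.1519  0.0921] ext [0.057 0.058 0.011]
top blue [304. 227.] ztop 0.0676 251 mid [ 0.4585 -0.1024  0.0664] ext [0.04  0.042 0.009]
top blue [154. 235.] ztop 0.0888 183 mid [0.4388 0.2398 0.0877] ext [0.073 0.074 0.01 ]
top orange [196. 161.] ztop 0.0926 489 mid [0.5615 0.1158 0.3771] ext [0.184 0.132 0.581]
side blue [235. 151.] ztop 0.0902 286 mid [ 0.6098 -0.1511  0.0892] ext [0.057 0.061 0.01 ]
side blue [289. 167.] ztop 0.0651 170 mid [ 0.4593 -0.1007  0.0641] ext [0.039 0.044 0.01 ]
side blue [295. 278.] ztop 0.0871 270 mid [0.439  0.2401 0.0857] ext [0.074 0.075 0.009]
side orange [232. 189.] ztop 0.0650 186 mid [ 0.6018 -0.011   0.0629] ext [0.041 0.043 0.008]
side orange [213. 246.] ztop 0.0917 475 mid [0.6246 0.1528 0.0903] ext [0.058 0.057 0.009]
```

Both large cups stand on their trays: base height is about 91 mm as expected, and both are within about 1 mm of centre. Small cups next.

Run:
```python
from h import *
z=MAT+.004+.084+.062+.024
pick(.602,-.0122,.062,.02)
place(.6246,.1528,z,.075)
env.grip(.085)
pick(.459,-.102,.062,.02)
place(.6097,-.1517,z,.075)
above(.45,.30,.32);env.dwell(.3)
for n in("top","side"):
    p,d=camera(n);cv2.imwrite(f"pics/{n}3.png",p);np.save(f"pics/{n}3.npy",d);W=cloud(n,calibration(n),d)
    for c,m,ce in blobs(p):
        Q=W[m&(d>0)]
        if len(Q)<30 or abs(Q[:,0].mean()-.6)>.2: continue
        for zt in(np.percentile(Q[:,2],97),.0905):
            T=Q[abs(Q[:,2]-zt)<.006]
            if len(T)>20: print(n,c,ce.round(),"z %.4f"%zt,len(T),"mid",((T.min(0)+T.max(0))/2).round(4),"ext",np.ptp(T,0).round(3))
st("end")
cv2.imwrite("pics/c3.png",np.hstack([cv2.resize(cv2.imread("pics/top3.png")[100:280,90:420],None,fx=1.2,fy=1.2),cv2.resize(cv2.imread("pics/side3.png")[80:296,150:350],None,fx=1,fy=1)]))
```

```text
gripped t 22.9 tcp [ 0.6021 -0.0122  0.0889] F [-1.4  0.1  5.3] open 0.0477
lifted t 24.3 tcp [ 0.6015 -0.0121  0.269 ] F [-0.9 -0.1  0. ] open 0.0476
down hit=True dz=0.0003 t 26.2 tcp [0.6248 0.153  0.1768] F [-1.  -0.1  6.5] open 0.0474
clear t 27.6 tcp [0.624  0.1528 0.2692] F [ 0.2 -0.3 -0.5] open 0.0746
gripped t 31.3 tcp [ 0.4591 -0.1021  0.0888] F [-0.7  0.2  5.8] open 0.0464
lifted t 32.7 tcp [ 0.4585 -0.1019  0.2693] F [ 0.4  0.1 -0.1] open 0.0469
down hit=True dz=0.0003 t 34.5 tcp [ 0.6099 -0.1518  0.1768] F [-1.5  1.2  5.4] open 0.0468
clear t 35.9 tcp [ 0.6093 -0.1513  0.2692] F [-0.2 -1.  -0.5] open 0.0749
top blue [323. 167.] z 0.1544 294 mid [ 0.61   -0.1519  0.1535] ext [0.041 0.042 0.01 ]
top blue [323. 167.] z 0.0905 92 mid [ 0.6088 -0.1516  0.0906] ext [0.055 0.058 0.012]
top blue [155. 235.] z 0.0891 176 mid [0.4388 0.2399 0.0882] ext [0.073 0.074 0.01 ]
top blue [155. 235.] z 0.0905 155 mid [0.4387 0.2398 0.0889] ext [0.072 0.073 0.009]
top orange [199. 161.] z 0.1543 284 mid [0.6242 0.1514 0.1535] ext [0.041 0.04  0.01 ]
top orange [199. 161.] z 0.0905 97 mid [0.6213 0.1526 0.0906] ext [0.053 0.058 0.012]
side blue [201.  29.] z 0.1128 27 mid [ 0.7947 -0.6962  0.1112] ext [0.048 0.029 0.009]
side blue [201.  29.] z 0.0905 43 mid [ 0.7939 -0.6979  0.0911] ext [0.046 0.029 0.011]
side blue [235. 147.] z 0.1520 167 mid [ 0.6092 -0.1504  0.1508] ext [0.041 0.048 0.009]
side blue [235. 147.] z 0.0905 106 mid [ 0.61   -0.1386  0.0906] ext [0.056 0.035 0.012]
side blue [295. 278.] z 0.0877 250 mid [0.439  0.2395 0.0857] ext [0.074 0.076 0.008]
side blue [295. 278.] z 0.0905 182 mid [0.4391 0.2401 0.087 ] ext [0.074 0.074 0.005]
side orange [213. 242.] z 0.1523 274 mid [0.6232 0.1522 0.151 ] ext [0.039 0.043 0.008]
side orange [213. 242.] z 0.0905 149 mid [0.6236 0.1588 0.0906] ext [0.057 0.044 0.012]
end t 38.1 tcp [0.4502 0.2998 0.32  ] F [ 0.   1.3 -0.5] open 0.0749
```

View pics/c3.png

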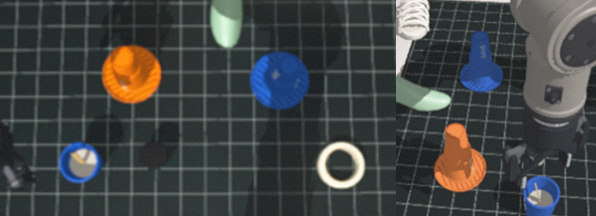

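The crops show both two-cup stacks upright and centred on their trays, at about (130,75) and (280,80) in the top crop. The cup in use, jar and tape look untouched, and the arm is clear. Handing in.

Run:
```python
from h import *
job.job_done();st("handed in")
```

```text
the job is handed in; nothing more can be done
the job is handed in; nothing more can be done
```

The four washed cups are off the mat and stacked mouth-down on the trays of their own colour, and the job was handed in at about 38 s of the 109 s allowed.

- **Large cups:** measured just after placing, they stood within about 1.5 mm of their tray centres. The bases were at about 91 mm, which is the expected height for standing flat on the tray floor.
- **Small cups:** the top and side views put both within about 1.5 mm of the large cups' axes. Their tops were at 152–154 mm against the 152.5 mm expected; the side camera reads about 2 mm lower than the top one.
- **Upright:** I judged this from the heights and the final pictures and did not measure tilt directly.
- **Bystanders:** the cup in use measured within 1 mm of where it started. The tape roll and jar looked unmoved in the final pictures, but I did not measure them again. The first measurement of the jar was also poor, because its window caught other objects, but the arm never worked near it.

No check failed. A few readings at the height of the large cups' bases, taken after stacking, were off-centre by up to 13 mm. The small cups hide part of those surfaces, so I relied on the readings from before stacking.

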